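# Cover the bearing pot and hold its pen gate open

## Robot

A 6-joint arm with a two-finger parallel gripper is mounted at the origin on a cart in front of the work surface, level with it; the furniture and walls round the work are solid. World frame = base frame: x ahead of the robot, y to its left, z up, the work surface at z = 0. Lengths are in mm, angles in rad, forces in N, time in s.
With the tool pointing down it reaches from about 350 to 1000 mm from the base axis. Payload 7.1 kg.
Tool frame: the origin (TCP) lies at the very end of the fingers, on their centre line; the grasp point (between the pads) lies 19 mm behind it (arm.grasp_offset is the z of the grasp point in the tool frame, in mm); z points along the fingers, y is the line along which they close (so a half turn about z gives the same grasp; the last joint's range is limited). The gripper opens to 85 mm and grips with 20 to 120 N. Pads are 22 mm wide; open, the fingers measure 114 mm over their backs; the gripper's body (76 mm by 85 mm) begins 54 mm behind the grasp point. The pads swing forward as they close: fully open they stand 13 mm farther back than shut.
Start: joints at [-1.305, 0.423, 1.63, -0, 1.089, -0.019], TCP at [175.622, -599.802, 231.319] pointing down, gripper open.
Joint ranges: [-3, 3], [-0.9, 2.11], [0.09, 2.58], [-1.31, 4.45], [0.11, 2.69], [-2.54, 2.54]. Speed limits (rad/s): [2.39, 2.39, 3.01, 3.14, 3.14, 3.14].

## Interface

Orientations are given as a rotation vector (axis times angle).
In Python, from plant import arm, kinematics, readout, cams, spotter gives the robot as it stands. Calls block until the motion is done:
- arm.move_pose(position, orientation): joint-space move of the TCP to a pose.
- arm.servo_line(position, frame=None, vel=150, force_limit=None): straight line of the TCP; frame=None keeps the orientation; vel is the mean speed in mm/s. With force_limit (N) it stops when the force on the tool has changed by that much, and returns True; else False.
- arm.goto_joints(angles): joint-space move.
- arm.move_gripper(opening, grasp_force=None): finger opening in mm; grasp_force is the grip in N (None keeps the last); returns when the fingers have stopped.
- arm.sleep(seconds).
- kinematics.solve_ik(position, orientation): joint angles nearest the present ones, or None.
- readout.get_state(): the state.
- cams.capture(name): name is "side" or "top" or "wrist"; returns (picture, depth): 480x640x3 uint8, blue, green, red; 480x640 float32, mm along the optical axis (not along the pixel's ray), 0 where there is no reading.
- cams.calibration(name): a dict with "intrinsics" (3x3 intrinsics, pixels), "rvec" (rotation vector, rad) and "tvec" (3), from world to camera coordinates, as OpenCV has them. Camera axes: x right, y down, z forward; pixel columns grow to the right and rows downward; lengths in mm; the calibration is good to about 2 mm. A picture is of the moment at which its call begins: read the wrist's pose just before it. calibration takes no time and is no camera call; for the wrist camera it gives the pose at the moment of the call.
A pose or a line that the arm cannot do raises arm.IKError and nothing moves.
- arm.sign_off(): hands the job in; it is judged then, once.
Trained networks look in the newest picture that a camera, given by its name, has taken for a name from the list of things; names that differ only in an ending like _2 or _b are one class to them, and where a whole thing is asked for, a point or a joint stands for the part that bears it (a point fixed in the world has none). Each returns a list of dicts, best first, with "conf" (0 to 1); they miss things now and then, are a little off and sometimes report something else, mostly with a low value. They report only what shows in the picture. A call takes as long as a camera call.
- spotter.look_for(target, camera): "point" ([row, column] in pixels, amid what is visible of it).
- spotter.cut_out(target, camera): "mask" (480x640 bool, what is visible of it) and "point" ([row, column] in pixels, amid what is visible of it).
The state is a dict: "time_s": time; "joint_pos": joint angles; "qd": joint speeds; "tau": joint torques, N m; "eef_pos": TCP position; "eef_rot": TCP orientation; "contact_force": force on the tool from outside, world axes, zero at the start; "wrist_torque": the same for the moment, N m; "grip_width": finger opening in mm; "gripper_force": force on a finger pad.
Only numpy, scipy, OpenCV 4.12 (cv2) and the standard library are available. Lean on these libraries where they do the work, as an engineer would, in place of code of your own. Each camera call takes 0.05 s, during which the arm holds its last target. There are 200 camera calls.

## Task

Set the loose cover on the open pot of bearings in the fenced pen, fully down and level, and let go of it. Then, so that a colleague can take the pot out, squeeze the pen's two catches fully, each between its two finger plates (first the cross catch at the end of the rail, which locks the other, then the bolt catch beside the gate), take the gate by its upright post and swing it out past its sprung catch point until it stands about square to the opening. Finish while still holding the gate wide open by its post, with the covered pot still standing in the pen and the two bearings on the table undisturbed.

Things in the scene. Friction and masses are not known exactly. Their poses are not given: they have to be found in the camera images.
- pen: low fenced pen, fixed to the table, place and yaw vary. Origin on the table under the middle of the square bay (150 x 150 mm, fence 52 mm high, floor plate 6 mm); the gate is its -x side, towards the robot; z up. A rail 45 mm high with the two catches runs on along the gate line (pen x = -0.075) from pen y = -0.072 to -0.252; low parts of the catches lie on it up to 61 mm above the table
- pot_rim (a point): centre of the mouth (rim plane) of the open aluminium pot in the pen, loose, 0.7 kg: outer diameter 84 mm, wall 4 mm (mouth 76 mm), 70 mm high, rim 76 mm above the table; three bearings lie in it. z axis up
- cover_knob (a point): loose cover (140 g) lying right way up right of the pen: point on its axis half-way up its round knob (22-24 mm wide; top 18 mm above, foot 21 mm below this point). Below: disc 94 mm wide, 5 mm thick, underside 26 mm below this point, and a tapered boss 69 mm wide, 7 mm deep that fits the pot's mouth. The point is 33 mm above the table at first, 26 mm above the rim when seated. z up
- lock_tab: moving finger plate of the cross catch (the first to squeeze), steel, upright, 6 mm thick along the pen's x, 22 mm wide, 36 mm high; origin at its middle, 77 mm above the table (top 95 mm). It is squeezed in the pen's +x direction towards lock_rest
- lock_rest: fixed finger plate of the cross catch, same size, origin at its middle, 47 mm from lock_tab at the start along the pen's x: 53 mm over both outer faces before, 33 mm after the squeeze
- lock (a joint): travel of the cross catch: 0 shut (locks the bolt), 0.020 m fully squeezed; friction about 3 N, stays where it is left. The bolt is free of it from 0.017 m
- bolt_tab: moving finger plate of the bolt catch (the second to squeeze), nearer the gate, steel, upright, 6 mm thick along the pen's y, 22 mm wide, 36 mm high; origin at its middle, 77 mm above the table (top 95 mm). It is squeezed in the pen's -y direction, away from the gate, towards bolt_rest
- bolt_rest: fixed finger plate of the bolt catch, same size, origin at its middle, 44 mm from bolt_tab at the start along the pen's y: 50 mm over both outer faces before, 32 mm after the squeeze
- bolt (a joint): travel of the bolt: 0 shot into the gate, 0.018 m fully squeezed; friction about 4 N, stays where it is left; the gate is free from 0.014 m; cannot move while the cross catch is shut
- gate_post: upright round steel post on top of the gate, the gate's handle, 16 mm diameter; origin on its axis at the height to grip, 88 mm above the table (post from 47 to 112 mm). It lies 100 mm from the hinge line. Its axes turn with the gate: its -y points away from the hinge
- gate (a joint): gate angle, rad: 0 shut, grows as it swings out to the pen's -x (clockwise from above), at most 1.75. Upright hinge at pen x -0.075, y +0.070; shut, the gate runs to pen -y, 136 mm long. A spring pulls it shut (0.1-0.28 N m); at about 0.5-0.9 rad its foot is forced over a sprung ball in the floor plate (up to about 10 N at the post); let go beyond, it falls back to the ball at about 0.84
- micrometer: not part of the job: green outside micrometer, 61 x 130 x 16 mm, lying on the table near the robot
- race_a: bystander: bearing, 29 mm diameter, 10 mm high, lying on the table near the robot, right of the middle
- race_b: bystander: bearing, 29 mm diameter, 10 mm high, lying on the table farther to the right

How it is judged (in metres and radians):
On the way, in this order (a step that is already met when the one before it is completed fails the run):
1. the cover sits on the pot, fully down, level and let go, with the catches and the gate still shut (z of cover_knob in the frame of pot_rim between 0.0235 and 0.0285 m and horizontal distance between cover_knob and pot_rim below 0.006 m and angle between cover_knob's own z axis and vertical below 0.06 rad and contact force between the fingers and cover below 0.1 N and value of joint each of lock, bolt below 0.008 m and value of joint gate below 0.1 rad), for 0.2 s.
2. the cross catch is squeezed fully between its two plates, the bolt still shot (value of joint lock above 0.018 m and value of joint bolt below 0.008 m and contact force between the fingers and lock_tab above 1 N and contact force between the fingers and lock_rest above 1 N), for 0.1 s.
3. the bolt catch is squeezed fully between its two plates, the gate still shut (value of joint bolt above 0.0155 m and value of joint gate below 0.1 rad and contact force between the fingers and bolt_tab above 1 N and contact force between the fingers and bolt_rest above 1 N), for 0.1 s.
4. the gate, moved by its post, is past the sprung ball (value of joint gate above 1 rad and contact force between the fingers and gate_post above 1 N), for 0.1 s.
At the end, for the whole second after the job is handed in: Gate still, 1.30-1.72 rad open, held by the fingers on its post (over 1 N); cross catch beyond 17 mm, bolt beyond 14 mm; cover within 6 mm of the pot's centre, fully down (within 2.5 mm), level within 0.06 rad; pot upright, within 40 mm of its start; the two bearings on the table within 30 mm (value of joint gate between 1.3 and 1.72 rad and velocity of joint gate between -0.1 and 0.1 rad/s and contact force between the fingers and gate_post above 1 N and value of joint lock above 0.017 m and value of joint bolt above 0.014 m and z of cover_knob in the frame of pot_rim between 0.0235 and 0.0285 m and horizontal distance between cover_knob and pot_rim below 0.006 m and angle between each of cover_knob, pot_rim's own z axis and vertical below 0.06 rad and distance of pot_rim from where it was at the start of the episode below 0.04 m and distance of each of race_a, race_b from where it was at the start of the episode below 0.03 m); the arm keeps its last pose, push and grip.
It fails at once if the pot is tipped (angle between pot_rim's own z axis and vertical above 0.3 rad).
It fails at once if a bearing on the table is knocked away (distance of any of race_a, race_b from where it was at the start of the episode above 0.03 m).
It also fails if it takes over 61 s, if anything falls off the work surface, if the arm or the gripper's body presses on something with over 40 N, if the wrist force passes 120 N, or if a joint passes its speed limit or range.

## Working session

There is one attempt and no reset: what is moved stays moved. The work goes in short steps, each a Python script; the robot and the scene stay as the last script left them, time stands still between calls to the robot, and variables do not carry over. Pictures are saved under pics/ and viewed, at most 10 in all, crops included, and the job is handed in when it is done.

```bash
ls; mkdir -p pics; cat > h.py <<'E'
import numpy as np, cv2
from scipy.spatial.transform import Rotation as R
from plant import arm, kinematics, readout, cams, spotter
def cal(c):
    k=cams.calibration(c); return np.array(k["intrinsics"],float),cv2.Rodrigues(np.array(k["rvec"],float))[0],np.array(k["tvec"],float).ravel()
def unproj(K,Rm,t,v,u,d):
    v,u,d=map(np.asarray,(v,u,d)); p=np.stack([(u-K[0,2])/K[0,0]*d,(v-K[1,2])/K[1,1]*d,d*1.0],-1); return (p-t)@Rm
def cloud(K,Rm,t,dep,mask):
    v,u=np.nonzero(mask&(dep>0)); return unproj(K,Rm,t,v,u,dep[v,u])
def atz(K,Rm,t,v,u,z):
    d=Rm.T@np.array([(u-K[0,2])/K[0,0],(v-K[1,2])/K[1,1],1]); o=-Rm.T@t; return o+d*(z-o[2])/d[2]
def down(yaw): # tool z down, tool y along (cos yaw, sin yaw) world
    y=np.array([np.cos(yaw),np.sin(yaw),0]); z=np.array([0,0,-1.]); return R.from_matrix(np.stack([np.cross(y,z),y,z],1)).as_rotvec()
E
python3 - <<'E'
from h import *
s=readout.get_state(); print(s); print(arm.grasp_offset)
for c in("top","side"):
    K,Rm,t=cal(c); im,d=cams.capture(c); cv2.imwrite(f"pics/{c}0.png",im); np.savez(f"{c}0.npz",im=im,d=d)
    print(c,"pos",(-Rm.T@t).round())
    for n in["pen","pot_rim","cover_knob","lock_tab","lock_rest","bolt_tab","bolt_rest","gate_post","race_a"]:
        for r in spotter.cut_out(n,c)[:2]:
            p=cloud(K,Rm,t,d,r["mask"])
            print(n,round(r["conf"],2),np.round(r["point"]),r["mask"].sum(),np.median(p,0).round() if len(p) else "", p[:,2].max().round() if len(p) else "")
E
```

```text
pics
{'time_s': 0.0, 'joint_pos': array([-1.30498039e+00,  4.23867047e-01,  1.63067795e+00, -7.32162853e-06,
        1.08861343e+00, -1.89898104e-02]), 'qd': array([-0.00053032,  0.00047911, -0.00070024, -0.00016908, -0.00017564,
        0.00119688]), 'tau': array([ 1.99808201e-03, -5.57375801e+01, -2.81738555e+01,  1.20238524e-04,
        7.41004857e-03, -3.01112436e-05]), 'eef_pos': array([ 175.49252022, -599.28788306,  230.53406615]), 'eef_rot': array([-3.10825481e+00, -4.45646205e-01,  3.12719539e-04]), 'contact_force': array([-0.03476245, -0.01194254, -0.22337643]), 'wrist_torque': array([0.00018101, 0.0084649 , 0.01103927]), 'gripper_force': 0.0, 'grip_width': 85.52366098664412}
-18.700000000000003
top pos [ 396.  -99. 1139.]
pen 0.73 [232. 204.] 6892 [577. 137.  10.] 118.0
pot_rim 0.58 [205. 193.] 1609 [631. 164.  25.] 82.0
cover_knob 0.96 [246. 422.] 1501 [ 524. -320.   13.] 56.0
cover_knob 0.54 [231. 180.] 429 [563. 185.  50.] 118.0
lock_tab 0.58 [272. 281.] 31 [472. -33.  95.] 99.0
lock_rest 0.62 [190. 449.] 36 [ 652. -399.   10.] 13.0
lock_rest 0.43 [250. 289.] 43 [514. -4
[... 240 characters left out ...]
. -1165.   589.]
pen 0.69 [236. 312.] 2948 [541.  76.  25.] 113.0
pen 0.42 [229. 306.] 150 [520.  38.  74.] 96.0
pot_rim 0.64 [216. 332.] 892 [621. 128.  53.] 78.0
pot_rim 0.27 [216. 306.] 60 [531.  79.  88.] 96.0
cover_knob 0.79 [332. 362.] 1249 [ 523. -333.   12.] 55.0
cover_knob 0.52 [343. 448.] 132 [ 663. -406.    7.] 12.0
lock_tab 0.41 [244. 295.] 47 [472. -41.  81.] 96.0
lock_rest 0.57 [245. 314.] 79 [515. -56.  71.] 95.0
bolt_rest 0.56 [228. 306.] 137 [519.  38.  76.] 96.0
gate_post 0.49 [326. 275.] 136 [ 377. -248.    8.] 12.0
gate_post 0.42 [208. 306.] 111 [553. 149.  91.] 113.0
race_a 0.71 [346. 446.] 172 [ 660. -403.    7.] 12.0
race_a 0.63 [326. 272.] 144 [ 377. -247.    8.] 12.0
```

```bash
python3 - <<'E'
from h import *
d=np.load("top0.npz"); im=d["im"]
cv2.imwrite("pics/top0c.png",cv2.resize(im[140:320,120:480],None,fx=2.2,fy=2.2,interpolation=cv2.INTER_CUBIC))
K,Rm,t=cal("top"); dep=d["d"]
P=cloud(K,Rm,t,dep,np.ones_like(dep,bool))
# cover: points near, by height
c=P[(np.hypot(P[:,0]-524,P[:,1]+320)<70)]
for a,b in((4,9),(9,18),(46,60)):
    q=c[(c[:,2]>a)&(c[:,2]<b)]
    if len(q): print(a,len(q),q.mean(0).round(1),cv2.minEnclosingCircle(q[:,:2].astype(np.float32)))
# pot rim
q=P[(np.hypot(P[:,0]-631,P[:,1]-160)<60)&(P[:,2]>68)&(P[:,2]<86)]
print(len(q),cv2.minEnclosingCircle(q[:,:2].astype(np.float32)))
A=np.c_[2*q[:,:2],np.ones(len(q))]; s=np.linalg.lstsq(A,(q[:,:2]**2).sum(1),rcond=None)[0]; print(s[:2],np.sqrt(s[2]+s[0]**2+s[1]**2),q[:,2].mean())
# tall things
for v,u in zip(*np.nonzero(dep*0==0)): break
q=P[(P[:,2]>85)&(P[:,0]>400)&(P[:,0]<720)&(P[:,1]>-200)&(P[:,1]<300)]
from scipy.cluster.hierarchy import fcluster,linkage
l=fcluster(linkage(q,"single"),9,"distance")
for i in set(l):
    g=q[l==i]
    if len(g)>4: print(len(g),g.mean(0).round(1),g.min(0).round(),g.max(0).round())
E
```

```text
4 164 [ 521.1 -311.7    5.9] ((524.2168579101562, -320.04559326171875), 69.73989868164062)
9 1300 [ 525.3 -322.2   13. ] ((525.8861083984375, -322.7815246582031), 47.135318756103516)
46 100 [ 525.5 -322.3   51.5] ((525.9713134765625, -322.81988525390625), 11.75545883178711)
324 ((627.4251708984375, 159.45071411132812), 42.43183898925781)
[626.96499131 159.13119136] 39.75757620636687 75.35543357427909
43 [514.8 -46.   94.5] [510. -56.  85.] [520. -36.  99.]
41 [471.8 -32.1  94.2] [466. -43.  86.] [476. -21.  99.]
71 [551.7 152.  107.1] [545. 146.  85.] [559. 160. 118.]
43 [516.2  40.6  95. ] [506.  36.  86.] [528.  46. 100.]
46 [529.8  81.9  94.1] [519.  77.  85.] [541.  87. 100.]
```

View pics/top0c.png

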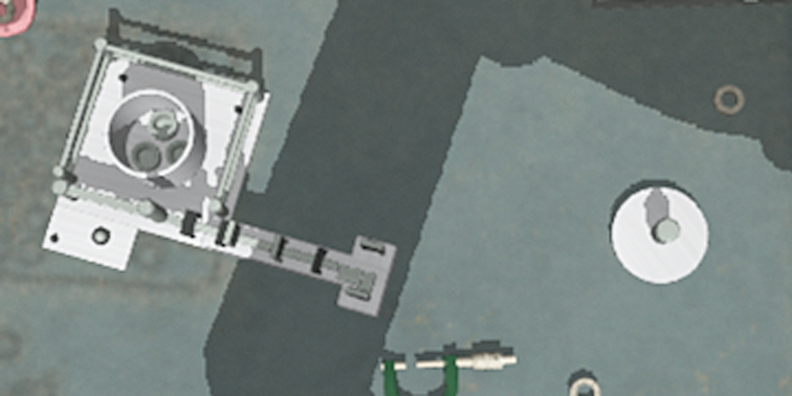

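```bash
cat >> h.py <<'E'
yaw=-0.315; px=np.array([np.cos(yaw),np.sin(yaw),0]); py=np.array([-np.sin(yaw),np.cos(yaw),0])
cover=np.array([526,-322.8,33]); pot=np.array([627.2,159.3,76]); post=np.array([551.7,152.5,88])
lockT=np.array([471.8,-32.1,77]); lockR=np.array([514.8,-46,77]); boltT=np.array([529.8,81.9,77]); boltR=np.array([516.2,40.6,77])
E
python3 - <<'E'
from h import *
print("tooly",R.from_rotvec(readout.get_state()["eef_rot"]).as_matrix()[:,1])
hinge=post+100*py
def ck(n,p,yw):
    for k in(0,np.pi):
        q=kinematics.solve_ik(p,down(yw+k)); print(n,k>0,None if q is None else np.round(q,2))
ck("cover",[526,-323,16],-0.315);ck("cover",[526,-323,16],-1.9)
ck("pot",[627,159,87],-0.315);ck("pot",[627,159,87],-1.9)
ck("lock",[495,-39,66],yaw);ck("bolt",[523,61,66],yaw+np.pi/2)
for g in(0,.75,1.5):
    p=hinge+100*R.from_rotvec([0,0,-g]).apply(-py); p[2]=69; ck(f"g{g} {p.round()}",p,yaw+np.pi/2-g)
E
```

```text
tooly [ 2.80978176e-01 -9.59714158e-01  1.47612100e-05]
cover False [-0.57  0.71  1.74 -0.    0.69 -0.25]
cover True None
cover False [-0.57  0.71  1.74 -0.    0.69  1.33]
cover True [-0.57  0.71  1.74 -0.    0.69 -1.81]
pot False [ 0.23  0.63  1.66 -0.    0.85  0.54]
pot True None
pot False [ 0.23  0.63  1.66 -0.    0.85  2.13]
pot True [ 0.23  0.63  1.66 -0.    0.85 -1.01]
lock False [-0.1   0.51  2.   -0.    0.63  0.21]
lock True None
bolt False [ 0.09  0.54  1.94 -0.    0.67 -1.16]
bolt True [0.09 0.54 1.94 0.   0.67 1.98]
g0 [552. 152.  69.] False [ 0.25  0.58  1.84  0.    0.73 -1.01]
g0 [552. 152.  69.] True [0.25 0.58 1.84 0.   0.73 2.13]
g0.75 [495. 199.  69.] False [ 0.36  0.54  1.92  0.    0.68 -0.15]
g0.75 [495. 199.  69.] True None
g1.5 [486. 272.  69.] False [ 0.49  0.56  1.87 -0.    0.71  0.73]
g1.5 [486. 272.  69.] True [ 0.49  0.56  1.87 -0.    0.71 -2.41]
```

```bash
cat >> h.py <<'E'
def circ(q,it=3):
    for _ in range(it):
        s=np.linalg.lstsq(np.c_[2*q[:,:2],np.ones(len(q))],(q[:,:2]**2).sum(1),rcond=None)[0]; r=np.sqrt(s[2]+s[0]**2+s[1]**2)
        e=abs(np.hypot(*(q[:,:2]-s[:2]).T)-r); q=q[e<max(2,2*np.median(e))]
    return s[:2].round(1),r.round(1),len(q)
def st():
    s=readout.get_state(); print("t",round(s["time_s"],2),"pos",s["eef_pos"].round(1),"F",s["contact_force"].round(1),"w",round(s["grip_width"],1),"gf",round(float(s["gripper_force"]),1)); return s
E
python3 - <<'E'
from h import *
arm.move_pose([526,-323,210],down(yaw)); s=st()
K,Rm,t=cal("wrist"); im,d=cams.capture("wrist"); cv2.imwrite("pics/w1.png",im)
P=cloud(K,Rm,t,d,np.ones_like(d,bool)); c=P[np.hypot(P[:,0]-526,P[:,1]+323)<60]
k=c[(c[:,2]>45)&(c[:,2]<62)]; print(len(k),k.mean(0) if len(k) else 0, cv2.minEnclosingCircle(k[:,:2].astype(np.float32)) if len(k) else 0)
q=c[(c[:,2]>8)&(c[:,2]<18)]; print(len(q),cv2.minEnclosingCircle(q[:,:2].astype(np.float32)) if len(q) else 0)
E
```

```text
t 2.64 pos [ 525.5 -323.9  210.1] F [-0.4 -0.   1.3] w 85.5 gf 0.0
648 [ 528.02576417 -323.66924301   50.85101694] ((527.8112182617188, -324.54901123046875), 11.834166526794434)
7527 ((527.46044921875, -324.6169738769531), 47.069496154785156)
```

View pics/w1.png

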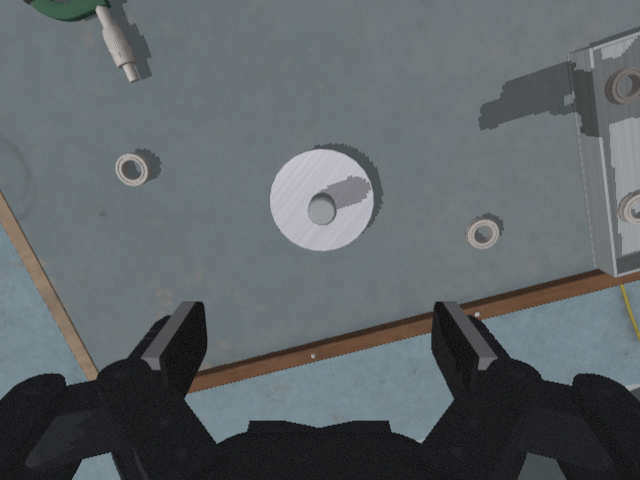

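```bash
python3 - <<'E'
from h import *
o=down(yaw)
arm.move_gripper(55)
arm.servo_line([527.2,-323.8,70],o,vel=200); arm.servo_line([527.2,-323.8,17],o,vel=80,force_limit=15); st()
arm.move_gripper(10,60); s=st()
arm.servo_line([527.2,-323.8,190],o,vel=200); st()
arm.move_pose([627,159,215],o); s=st()
K,Rm,t=cal("wrist"); im,d=cams.capture("wrist"); cv2.imwrite("pics/w2.png",im); np.savez("w2.npz",im=im,d=d,K=K,R=Rm,t=t)
P=cloud(K,Rm,t,d,np.ones_like(d,bool)); c=P[np.hypot(P[:,0]-628,P[:,1]-159)<55]
k=c[(c[:,2]>70)&(c[:,2]<82)]; print(len(k), circ(k) if len(k)>20 else 0, k.min(0),k.max(0))
k=P[(P[:,2]>170)&(P[:,2]<215+40)&(np.hypot(P[:,0]-628,P[:,1]-159)<60)]; print("held",len(k),np.percentile(k,[1,50,99],axis=0).round())
E
```

```text
t 4.76 pos [ 527.3 -323.9   17. ] F [1.  0.1 0.4] w 55.0 gf 0.0
t 5.16 pos [ 527.7 -324.1   17.7] F [0.8 0.1 3.9] w 21.5 gf 58.6
t 6.17 pos [ 526.3 -323.3  188.7] F [ 0.1 -0.3 -1.8] w 21.6 gf 58.7
t 7.97 pos [627.2 157.9 214.9] F [-0.1 -1.1 -1.8] w 21.2 gf 58.7
803 (array([629.5, 159.9]), np.float64(39.0), 742) [595.78216939 155.52699041  70.04121013] [670.88485867 200.50226128  78.70762038]
held 31481 [[584. 116. 208.]
 [631. 169. 210.]
 [671. 202. 253.]]
```

View pics/w2.png

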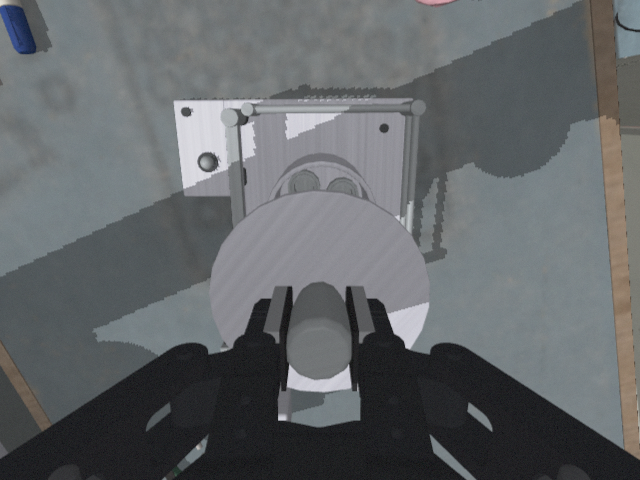

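```bash
python3 - <<'E'
from h import *
from scipy.optimize import least_squares
z=np.load("w2.npz"); K,Rm,t,d=z["K"],z["R"],z["t"],z["d"]
P=cloud(K,Rm,t,d,np.ones_like(d,bool))
c=P[np.hypot(P[:,0]-628,P[:,1]-159)<60]
k=c[(c[:,2]>74)&(c[:,2]<79)]; r=np.hypot(*(k[:,:2]-[629.5,159.9]).T); print(len(k),np.percentile(r,[1,10,50,90,99]).round(1), "ymin",k[:,1].min())
f=least_squares(lambda p:np.hypot(*(k[:,:2]-p).T)-40,[628,159],loss="soft_l1"); print("rim",f.x)
# disc top plane/outline
c=P[(np.hypot(P[:,0]-628,P[:,1]-159)<60)&(P[:,2]>203)&(P[:,2]<216)]
A=np.c_[c[:,:2]-[628,159],np.ones(len(c))]; pl=np.linalg.lstsq(A,c[:,2],rcond=None)[0]; print("plane",pl, np.std(c[:,2]-A@pl))
print(cv2.minEnclosingCircle(c[:,:2].astype(np.float32)))
b=c[c[:,1]>165]; best=[]
ang=np.arctan2(b[:,1]-160,b[:,0]-628); bins=np.digitize(ang,np.linspace(0,np.pi,61)); e=[b[bins==i][np.argmax(np.hypot(*(b[bins==i][:,:2]-[628,159]).T))] for i in set(bins)]
e=np.array(e); print(circ(e)); print(least_squares(lambda p:np.hypot(*(e[:,:2]-p).T)-47,[628,159],loss="soft_l1").x)
E
```

```text
763 [36.5 37.2 38.9 40.4 41.1] ymin 155.52699040917682
rim [629.08979649 158.48093658]
plane [ 3.92831979e-03 -3.68827179e-03  2.09788792e+02] 0.7079437517067758
((627.0576782226562, 157.01901245117188), 47.27010726928711)
(array([627.3, 157.5]), np.float64(46.5), 56)
[627.33033304 156.90831221]
```

```bash
python3 - <<'E'
from h import *
o=down(yaw)
x,y=628.9,159.0
arm.servo_line([x,y,110],o,vel=150); arm.sleep(.2); st()
hit=arm.servo_line([x,y,86.0],o,vel=30,force_limit=8); print(hit); st()
E
```

```text
t 9.07 pos [629.6 159.2 111.2] F [ 1.2  0.6 -1. ] w 21.6 gf 58.7
True
t 9.81 pos [628.6 158.9  86.5] F [ 0.1 -0.8  5.7] w 21.8 gf 59.1
```

```bash
python3 - <<'E'
from h import *
o=down(yaw)
arm.move_gripper(50); st()
arm.servo_line([628.9,159,150],o,vel=150)
arm.servo_line([628.9,159,250],o,vel=250)
s=st(); K,Rm,t=cal("wrist"); im,d=cams.capture("wrist"); cv2.imwrite("pics/w3.png",im)
P=cloud(K,Rm,t,d,np.ones_like(d,bool)); c=P[np.hypot(P[:,0]-629,P[:,1]-159)<60]
q=c[(c[:,2]>74)&(c[:,2]<90)]; A=np.c_[q[:,:2]-[629,159],np.ones(len(q))]
pl=np.linalg.lstsq(A,q[:,2],rcond=None)[0]; print(len(q),pl,cv2.minEnclosingCircle(q[:,:2].astype(np.float32)))
k=c[(c[:,2]>112)&(c[:,2]<130)]; print(len(k),k.mean(0) if len(k) else 0)
# pen parts >85 elsewhere
q=P[(P[:,2]>88)&(P[:,2]<125)&(np.hypot(P[:,0]-629,P[:,1]-159)>55)]
from scipy.cluster.hierarchy import fcluster,linkage
q=q[::max(1,len(q)//3000)]
l=fcluster(linkage(q,"single"),6,"distance") if len(q)>2 else []
for i in set(l):
    g=q[l==i]
    if len(g)>10: print(len(g),g.mean(0).round(1),g.min(0).round(),g.max(0).round())
E
```

```text
t 10.19 pos [627.8 158.7  85.6] F [ 0.1 -0.3 -0.3] w 50.0 gf 0.0
t 11.32 pos [628.5 158.9 249.4] F [-0.8 -0.2 -0.2] w 49.9 gf 0.0
8829 [-1.46988340e-03  2.11229042e-04  8.14486068e+01] ((628.4406127929688, 158.4114990234375), 47.049842834472656)
795 [628.78078193 159.5509292  119.78523585]
1049 [864.2 104.6  95.4] [859.  66.  88.] [872. 138. 106.]
92 [526.1  38.9  93.5] [520.  34.  88.] [530.  43.  97.]
469 [557.2 155.  106.7] [548. 146.  88.] [563. 161. 114.]
```

View pics/w3.png

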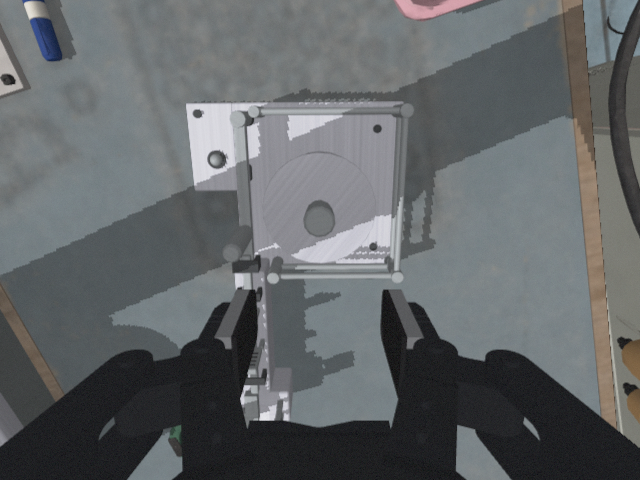

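```bash
cat >> h.py <<'E'
from scipy.cluster.hierarchy import fcluster,linkage
def tall(lo,hi,name=None):
    s=st(); K,Rm,t=cal("wrist"); im,d=cams.capture("wrist")
    if name: cv2.imwrite(name,im)
    P=cloud(K,Rm,t,d,np.ones_like(d,bool)); e=s["eef_pos"]
    q=P[(P[:,2]>lo)&(P[:,2]<hi)&(np.hypot(P[:,0]-e[0],P[:,1]-e[1])<120)]; q=q[::max(1,len(q)//4000)]
    l=fcluster(linkage(q,"single"),5,"distance")
    for i in sorted(set(l)):
        g=q[l==i]
        if len(g)>10: print(len(g),"mid",((g.min(0)+g.max(0))/2).round(1),"mean",g.mean(0).round(1),"px",np.percentile(g@px,[2,98]).round(1),"py",np.percentile(g@py,[2,98]).round(1), "yaw",np.round(np.arctan2(*np.linalg.svd(g[:,:2]-g[:,:2].mean(0),full_matrices=False)[2][0][::-1]),3))
    return P
E
python3 - <<'E'
from h import *
arm.move_gripper(85)
arm.move_pose([495,-39,200],down(yaw)); arm.sleep(.2)
print("top: lock px",lockT@px,lockR@px,"py",lockT@py,lockR@py)
tall(91,100,"pics/w4.png")
E
```

```text
top: lock px 458.5308402980564 503.7215335414243 py 115.65084736204192 115.75688595792349
t 12.97 pos [496.  -38.2 200.2] F [-0.   0.8 -0. ] w 85.0 gf 0.0
365 mid [518.5  39.6  94.3] mean [518.6  39.6  95.2] px [470.3 491. ] py [195.7 201. ] yaw -0.317
294 mid [474.1 -33.2  94.1] mean [474.3 -32.5  95. ] px [458.1 464. ] py [105.1 126.1] yaw -1.879
292 mid [517.2 -46.9  94. ] mean [517.2 -46.1  95. ] px [503.2 509. ] py [105.4 126.6] yaw -1.87
```

View pics/w4.png

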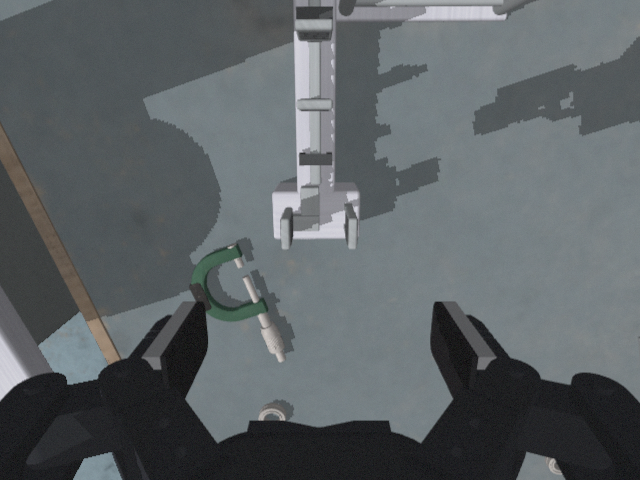

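```bash
python3 - <<'E'
from h import *
o=down(yaw)
c=492.8*px+115.7*py; g=lambda z:[c[0],c[1],z]
arm.servo_line(g(130),o,vel=150); arm.sleep(.15); st()
print(arm.servo_line(g(67),o,vel=100,force_limit=12)); s=st(); print(s["eef_pos"]@px,s["eef_pos"]@py)
arm.move_gripper(30,40); s=st(); arm.sleep(.3); s=st(); print("Fpx",s["contact_force"]@px,s["eef_pos"]@px)
E
```

```text
t 13.8 pos [505.1 -42.7 131. ] F [ 0.8  1.  -0.4] w 84.9 gf 0.0
False
t 14.58 pos [504.7 -42.7  67.3] F [ 0.3 -0.7  0.3] w 85.3 gf 0.0
493.0976381465805 115.76014719395603
t 15.12 pos [504.8 -42.9  67.5] F [-2.4 -1.7  6.2] w 31.6 gf 44.7
t 15.42 pos [504.8 -42.9  67.5] F [-2.2  0.2  6.3] w 31.6 gf 44.7
Fpx -2.1717609080861924 493.26010440466024
```

```bash
python3 - <<'E'
from h import *
o=down(yaw)
arm.move_gripper(85); arm.servo_line([504.7,-42.7,130],o,vel=150)
arm.move_pose([523,61,205],down(yaw+np.pi/2)); arm.sleep(.2)
tall(91,115)
E
```

```text
t 17.99 pos [522.8  60.7 204.6] F [ 0.4  0.4 -0.7] w 85.0 gf 0.0
329 mid [491.2 -38.8  94.1] mean [490.9 -38.1  94.7] px [475.9 481.8] py [105. 126.] yaw -1.885
291 mid [516.6 -47.1  94. ] mean [516.4 -46.2  94.7] px [502.9 508.4] py [105.5 126.2] yaw -1.891
699 mid [553.6 152.5 102.7] mean [551.5 150.9 107. ] px [471.9 485.4] py [309.1 322. ] yaw -0.933
284 mid [531.1  81.2  94. ] mean [530.5  81.2  95. ] px [469.2 490.1] py [238.7 244.5] yaw -0.289
285 mid [518.   39.3  94. ] mean [517.6  39.8  94.8] px [469.6 490.8] py [195.2 201. ] yaw -0.294
```

```bash
python3 - <<'E'
from h import *
o=down(yaw+np.pi/2)
c=480*px+211.1*py; g=lambda z:[c[0],c[1],z]
arm.servo_line(g(130),o,vel=150); arm.sleep(.15); st()
print(arm.servo_line(g(67),o,vel=100,force_limit=12)); s=st(); print(s["eef_pos"]@px,s["eef_pos"]@py)
arm.move_gripper(28,40); s=st(); arm.sleep(.3); s=st(); print("Fpy",s["contact_force"]@py,s["eef_pos"]@py)
E
```

```text
t 18.84 pos [522.7  52.2 131.1] F [0.1 0.9 0.3] w 85.0 gf 0.0
False
t 19.62 pos [522.1  52.   67.3] F [ 0.2  0.2 -0.2] w 84.9 gf 0.0
480.2911679150143 211.23823460992244
t 20.16 pos [522.9  52.4  67.9] F [1.4 4.8 6.4] w 31.2 gf 39.5
t 20.46 pos [522.9  52.4  67.9] F [1.3 5.  6.5] w 30.8 gf 39.5
Fpy 5.186238342232925 211.82151861594167
```

```bash
python3 - <<'E'
from h import *
o=down(yaw+np.pi/2)
arm.move_gripper(85); arm.servo_line([522.1,52,135],o,vel=150)
c=480*px+316*py
arm.move_pose([c[0],c[1],215],o); arm.sleep(.2); P=tall(109.5,116,"pics/w5.png")
tall(91,100)
E
```

```text
t 22.43 pos [553.1 150.4 213.3] F [-0.4  0.5 -0.3] w 85.3 gf 0.0
361 mid [553.9 152.8 111.8] mean [553.5 153.1 111.9] px [472.7 485.3] py [310.8 323.5] yaw -2.155
135 mid [621.4 158.6 112.7] mean [618.8 159.1 113. ] px [536.3 545.8] py [333.4 355.1] yaw -1.695
t 22.48 pos [553.4 150.5 213.7] F [-0.2  0.7  0. ] w 85.0 gf 0.0
295 mid [526.   64.6  94.1] mean [525.7  65.1  94.7] px [469.6 490.5] py [221.5 227.2] yaw -0.303
307 mid [518.1  39.9  94. ] mean [517.8  40.5  94.6] px [469.7 490.7] py [195.6 201.4] yaw -0.312
139 mid [622.  158.7  95.5] mean [619.3 158.9  95.7] px [537.  546.1] py [334.  354.4] yaw -1.693
67 mid [551.1 153.3  95.5] mean [548.5 154.7  95.5] px [471.8 477.9] py [309.5 324.3] yaw 1.278
```

View pics/w5.png

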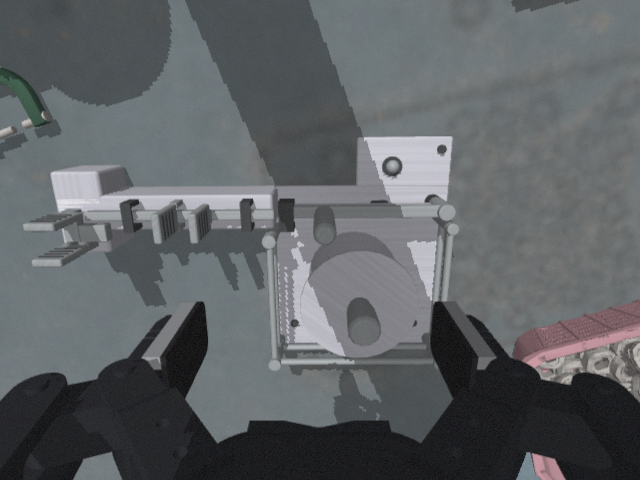

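```bash
cat > gate.py <<'E'
from h import *
H=479*px+417*py
def gp(a,z=69):
    p=H+100*R.from_rotvec([0,0,-a]).apply(-py); p[2]=z; return p,down(yaw+np.pi/2-a)
def swing(a0,a1,n,vel=100):
    for a in np.linspace(a0,a1,n+1)[1:]:
        p,o=gp(a); arm.servo_line(p,o,vel=vel); s=readout.get_state(); e=s["eef_pos"]-H
        F=s["contact_force"]; print(round(a,2),"act",np.round(np.arctan2(-(e@px),-(e@py)),2),"r",np.hypot(e[0],e[1]).round(1),"F",F.round(1),"w",round(s["grip_width"],1),"gf",round(float(s["gripper_force"]),1))
        if np.linalg.norm(F)>60 or s["grip_width"]<10: print("STOP"); break
E
python3 - <<'E'
from gate import *
arm.move_gripper(48)
p,o=gp(0,130); arm.servo_line(p,o,vel=150); arm.sleep(.15)
p,o=gp(0); print(arm.servo_line(p,o,vel=100,force_limit=12)); st()
arm.move_gripper(5,100); st()
swing(0,.3,3)
E
```

```text
False
t 24.61 pos [554.  153.1  69.3] F [ 0.8 -0.1 -0.5] w 48.1 gf 0.0
t 25.02 pos [554.5 153.7  69.9] F [-0.   4.3  5.9] w 14.1 gf 97.7
0.1 act 0.09 r 99.0 F [2.1 3.6 5.2] w 13.8 gf 98.6
0.2 act 0.19 r 99.0 F [2.2 2.  6.1] w 13.9 gf 98.7
0.3 act 0.29 r 99.0 F [2.  2.5 6. ] w 14.1 gf 98.8
```

```bash
python3 - <<'E'
from gate import *
swing(.3,1.5,12)
arm.sleep(.3); st()
E
```

```text
0.4 act 0.39 r 99.0 F [2.  1.  7.5] w 14.1 gf 98.8
0.5 act 0.5 r 99.0 F [1.2 0.9 7.6] w 14.3 gf 98.9
0.6 act 0.6 r 99.0 F [ 0.9 -0.7  9. ] w 14.0 gf 99.0
0.7 act 0.7 r 99.0 F [1.7 0.6 9.4] w 14.2 gf 99.1
0.8 act 0.8 r 99.1 F [-0.9  3.4  9.9] w 14.0 gf 99.1
0.9 act 0.9 r 99.2 F [ 0.4 -0.3 10.6] w 13.8 gf 99.1
1.0 act 1.0 r 99.2 F [ 1.5 -1.  10.3] w 13.9 gf 99.1
1.1 act 1.1 r 99.3 F [ 0.4 -1.5 10.2] w 14.0 gf 99.2
1.2 act 1.2 r 99.4 F [ 0.  -0.4 11. ] w 13.9 gf 99.2
1.3 act 1.3 r 99.5 F [-1.7 -1.7 10.7] w 14.0 gf 99.3
1.4 act 1.4 r 99.6 F [-0.8 -0.7 11.1] w 14.1 gf 99.3
1.5 act 1.5 r 99.6 F [-1.7  0.  11.5] w 13.4 gf 99.3
t 29.07 pos [487.9 272.1  69.9] F [-1.7 -0.2 11.3] w 13.9 gf 99.3
```

```bash
python3 - <<'E'
from h import *
K,Rm,t=cal("top"); im,d=cams.capture("top"); P=cloud(K,Rm,t,d,np.ones_like(d,bool))
c=P[np.hypot(P[:,0]-627,P[:,1]-159)<60]; q=c[(c[:,2]>76)&(c[:,2]<88)]; print(len(q),q.mean(0).round(1),cv2.minEnclosingCircle(q[:,:2].astype(np.float32)))
cv2.imwrite("pics/top1.png",cv2.resize(im[140:340,120:480],None,fx=2.2,fy=2.2,interpolation=cv2.INTER_CUBIC))
E
```

```text
1486 [625.8 158.5  81.9] ((626.7549438476562, 159.37619018554688), 47.279335021972656)
```

View pics/top1.png

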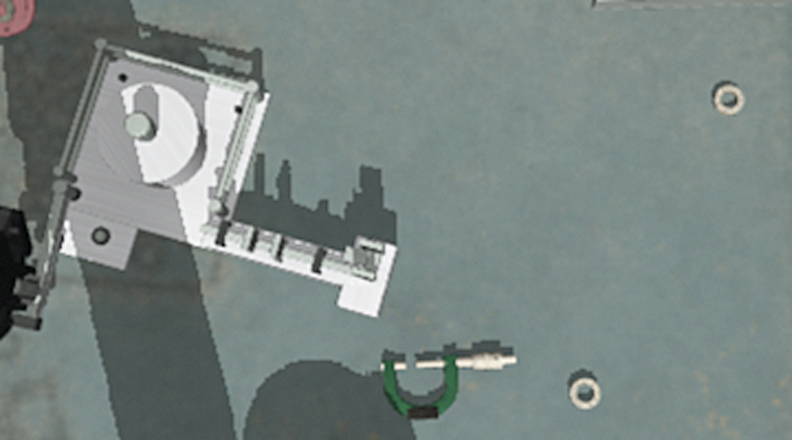

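The gate stands square to the opening with the gripper on its post at about (25, 285). The cover is seated on the pot at (150, 130), and both bearings are where they were, at (728, 98) and (585, 392).

```bash
python3 -c "
from h import *
print(arm.sign_off()); st()"
```

```text
the job is handed in; nothing more can be done
None
the job is handed in; nothing more can be done
```

The job is handed in at about 29 s of the 61 s allowed: the cover is seated level on the pot, both catches are fully squeezed, the gate is held by its post at about 1.5 rad, and the bearings are undisturbed; the sign-off returned no verdict.

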